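Lock the specimen holder and hold the spring jaw open at the mark

ROBOT

A 7-joint arm with a two-finger parallel gripper is mounted at the origin on the work surface. World frame = base frame: x ahead of the robot, y to its left, z up, the work surface at z = 0. Lengths are in m, angles in degrees, forces in N, time in s.
With the tool pointing down it reaches from about 0.425 to 0.875 m from the base axis. Payload 4.7 kg.
Tool frame: the origin (TCP) lies at the centre of the arm's flange, where the gripper is bolted on; the fingertips stand 182 mm ahead of it and the grasp point (between the pads) lies 164 mm ahead of it (env.grip_depth is the distance from the TCP to the grasp point, in m); z points along the fingers, y is the line along which they close (so a half turn about z gives the same grasp; the last joint's range is limited). The gripper opens to 87 mm and grips with 3 to 60 N. Pads are 19 mm wide; open, the fingers measure 117 mm over their backs; the gripper's body (75 mm by 190 mm) begins 51 mm behind the grasp point.
Start: joints at [-75.166, 18.392, -4.016, 83.108, 1.295, 78.541, -3.26], TCP at [0.158, 0.631, 0.405] pointing down, gripper open.
Joint ranges: [-163.93, 163.93], [-17.29, 119.83], [-79.2, 71.16], [3.27, 140.29], [-89.18, 269.18], [5.43, 117.66], [-154.24, 154.24]. Speed limits (degrees/s): [147.25, 147.25, 180, 180, 180, 180, 180].

INTERFACE

Orientations are given as [roll, pitch, yaw] about the fixed x, y, z axes, in that order (R = Rz(yaw) Ry(pitch) Rx(roll)).
In Python, from cell import env gives the robot as it stands. The module is installed in compiled form; this text tells all that it offers.
- The arm moves only by the tool send_rows, never from a script. Its arguments are lists of equal length, an entry for each row: "xyz": the shift along the tool's x, y, z in m, a list of three; "rotation": the turn, a rotation vector about the tool's x, y, z in rad, a list of three; "jaw": the opening, from 0 (shut) to 1 (fully open). A call has 1 to 20 rows; each row shifts and turns the commanded pose from where the row before left it, along the tool's axes as they then stand; what a row does not reach is not made up. A row lasts 1/10 s, in which the tool goes at most 50 mm and 8.59 degrees, less where a joint would pass 70% of its speed; a pose out of reach is approached as far as the arm can. A call is refused whole if a number of a shift passes 0.05 or a number of a turn 0.15, either way. A call with a gripper value outside its range is refused whole. The fingers move at their own pace and stop on an object; "newtons" is the grip in N (left out, the last holds). Time passes only in rows, so rows that do not move let the fingers close. It gives the time, the measured TCP pose, the force, the opening and the grip force at its end, in the units of the state.
- env.get_obs(): the state, without advancing time (a new reading comes with each control period).
- env.read_camera(name): name is "scene" or "top" or "wrist"; returns a dict with "image" (480x640x3 uint8, blue, green, red), "fx", "fy", "cx", "cy" (pixels), "R" (3x3) and "t" (3): a world point X has camera coordinates R X + t. Camera axes: x right, y down, z forward; pixel columns grow to the right and rows downward; lengths in m; the calibration is good to about 2 mm. The wrist camera is an equidistant fisheye: a pixel r from the principal point sees the ray r / f radians off the axis. A picture is of the moment at which its call begins. There is no depth.
- env.sign_off(): hands the job in; it is judged then, once.
The state is a dict: "time_s": time; "qpos": joint angles; "joint_velocities": joint speeds; "effort": joint torques, N m; "tool_pos": TCP position; "tool_rot": TCP orientation; "force": force on the tool from outside, world axes, zero at the start; "wrist_torque": the same for the moment, N m; "grip_width": finger opening in m; "grasp_force": force on a finger pad.
Only numpy, scipy, OpenCV 4.12 (cv2) and the standard library are available. Lean on these libraries where they do the work, as an engineer would, in place of code of your own. Each camera call takes 0.05 s, during which the arm holds its last target. There are 200 camera calls.

TASK

On the loading fixture, turn the lock ring anticlockwise (seen from above) by its upright post until the ring's pointer lines up with the long locked mark on the base plate. Then pull the spring-loaded jaw out by its loop handle until its pointer stands level with the line on the index clip, and keep it there so that a colleague can drop a specimen in: finish while still holding the handle with the fingers, as the jaw springs shut when let go. The ring must stay on its mark, and the other things on the bench are to be left where they are.

Things in the scene. Friction and masses are not known exactly. Their poses are not given: they have to be found in the camera images.
- loading_fixture: the fixture: aluminium base plate 230 (x) x 360 (y) x 18 mm thick, fixed to the bench. Origin: centre of its underside, on the bench. Its +x points away from the robot when its yaw is 0, z up. On its +y half a steel holder disc sits inside the lock ring; along its -y side the jaw runs in two rails. Only the ring's post and the jaw's handle rise above 57 mm over the bench.
- ring_center (a point): fixed point on the lock ring's turning axis (vertical), at the height of the ring's top, 34 mm above the bench. The ring is dark steel, 120 mm outside diameter, 96 mm inside, 16 mm high, captive on the plate.
- ring_post (a point): centre of the top end of the lock ring's post: upright, round, steel, 14 mm diameter, 40 mm tall (foot 34, top 74 mm above the bench), on a short lever 78 mm from the turning axis. It travels with the ring. The lever ends in a pointer, 5 mm wide, on the post's radius, its tip 99.5 mm from the axis.
- lock_mark (a point): middle of the locked mark: a long dark line, 17 x 4 mm, drawn radially on the plate's top, 109 mm from the turning axis, fixed. The ring is locked when axis, post, pointer and this line lie in one direction. (The small round dot on the plate is the unlocked side.)
- lock_ring (a joint): angle of the lock ring, rad, growing anticlockwise seen from above; 1.15 at the locked mark, end stops at 0 and 1.40; it starts between 0 and 0.35. Stiff by friction: about 2 N at the post turns it, and it stays where it is left.
- jaw (a joint): how far the jaw is pulled out, m: 0 when sprung shut (the start), growing as it slides along the fixture's -x (towards the robot), end stop at 0.065. A spring draws it back: 3 N when shut plus 1.5 N per 10 mm.
- jaw_handle (a point): centre of the cross bar of the jaw's loop handle: round, dark steel, 12 mm diameter, 44 mm between its two legs' centres, along the fixture's y, 85 mm above the bench. It travels with the jaw, whose top is 42 mm above the bench (52 mm at a lip 83 to 95 mm from the bar along +x): fingers can straddle the bar from above, closing along the fixture's x.
- jaw_pointer (a point): tip of the jaw's pointer: a 4 mm wide dark finger sticking out from the jaw to the fixture's -y side, in line with the handle bar, 42 mm to its -y side and 47 mm above the bench. It travels with the jaw.
- index_mark (a point): the mark for the jaw: near (+y) end of the dark line, 4 mm wide, on top of the index clip, 47 mm above the bench. The clip is a fixed steel block, 14 x 14 x 22 mm, by the plate's -y edge, 25 to 48 mm to the fixture's -x of the shut jaw's pointer. Axes as the fixture's. The jaw is at the mark when pointer and line have the same fixture x.
- specimen_a: black mounted specimen, disc 30 mm diameter, 20 mm high, lying loose on the plate between ring and jaw; origin at the centre of its underside; leave alone
- specimen_b: black mounted specimen like the other, on the bench just on the robot side of the plate; origin at the centre of its underside; leave alone
- dish: shallow white dish, 90 mm diameter, 18 mm high, on the bench; origin at the centre of its underside; leave alone
- suspension: white bottle, 60 mm diameter, 130 mm high; origin at the centre of its underside; leave alone
- paste_jar: amber jar with black lid, 56 mm diameter, 55 mm high; origin at the centre of its underside; leave alone
- spanner: steel spanner, 160 mm long, lying on the bench; origin at the middle of its underside, its length along its x; leave alone
- beaker: clear plastic beaker, 66 mm diameter, 85 mm high; origin at the centre of its underside; leave alone

How it is judged (in metres and radians):
On the way, in this order (a step that is already met when the one before it is completed fails the run):
1. the lock ring stands at its locked mark (value of joint lock_ring between 1.07 and 1.23 rad and velocity of joint lock_ring between -0.15 and 0.15 rad/s), for 0.2 s.
2. with the ring still locked, the fingers hold the jaw with its pointer at the index line (value of joint lock_ring between 1.07 and 1.23 rad and x of jaw_pointer in the frame of index_mark between -0.004 and 0.004 m and contact force between the fingers and jaw above 3 N), for 0.5 s.
At the end, for the whole second after the job is handed in: The lock ring stands within 0.08 rad of its locked mark; the jaw's pointer is within 4 mm of the index clip's line along the slide and at rest; the fingers hold the jaw with more than 3 N, all through the last second (all of step 2 and velocity of joint jaw between -0.01 and 0.01 m/s); the arm keeps its last pose, push and grip.
It fails at once if a bystander is shifted by more than 25 mm (distance of any of specimen_a, specimen_b, dish, suspension, paste_jar, spanner, beaker from where it was at the start of the episode above 0.025 m).
It also fails if it takes over 51 s, if anything falls off the work surface, if the arm or the gripper's body presses on something with over 40 N, if the wrist force passes 120 N, or if a joint passes its speed limit or range.

## Working session

There is one attempt and no reset: what is moved stays moved. The work goes in short steps, Python scripts to look and compute and a tool call to move; the robot and the scene stay as the last step left them, time stands still between calls to the robot, and variables do not carry over. Pictures are saved under pics/ and viewed, at most 10 in all, crops included, and the job is handed in when it is done.

Besides the shell and the picture viewer there is one more tool, called after "Request:" as a command line: name --argument value ..., lists and objects as JSON in quotes. send_rows: Moves the arm, as the interface text tells. Its arguments: {"type":"object","properties":{"xyz":{"type":"array"},"rotation":{"type":"array"},"jaw":{"type":"array"},"newtons":{"type":"number"}},"required":["xyz","rotation","jaw"]}

```bash
mkdir -p pics; cat > h.py <<'E'
import numpy as np, cv2
from cell import env
def snap(n,f):
    c=env.read_camera(n); cv2.imwrite('pics/'+f+'.png',c['image']); np.savez('pics/'+f+'.npz',**c); return c
def load(f): return dict(np.load('pics/'+f+'.npz'))
def ray(c,u,v):
    x=np.array([(u-c['cx'])/c['fx'],(v-c['cy'])/c['fy']])
    if c.get('fish',False):
        r=np.hypot(*x); d=np.array([*(x/max(r,1e-9)*np.sin(r)),np.cos(r)])
    else: d=np.array([*x,1.])
    R=c['R']; return -R.T@c['t'], R.T@(d/np.linalg.norm(d))
def plane(c,u,v,z):
    o,d=ray(c,u,v); return o+d*(z-o[2])/d[2]
def tri(*rs):
    A=0;b=0
    for o,d in rs:
        P=np.eye(3)-np.outer(d,d); A=A+P; b=b+P@o
    X=np.linalg.solve(A,b); return X,[np.linalg.norm(np.cross(X-o,d)) for o,d in rs]
def proj(c,X):
    p=c['R']@np.asarray(X)+c['t']
    if c.get('fish',False):
        r=np.hypot(p[0],p[1]); th=np.arctan2(r,p[2]); q=p[:2]/max(r,1e-9)*th
    else: q=p[:2]/p[2]
    return q*[c['fx'],c['fy']]+[c['cx'],c['cy']]
E
python3 - <<'E'
from h import *
for n in ['scene','top','wrist']:
    c=snap(n,n+'0'); print(n,c['fx'],c['cx'],c['cy'],(-c['R'].T@c['t']).round(3),c['R'].round(2).tolist())
o=env.get_obs(); print(o, env.grip_depth)
E
```

```text
scene 577.5614456233725 320.82277711764544 238.61553531766427 [1.182 0.161 1.083] [[-0.23, 0.97, 0.0], [0.8, 0.19, -0.57], [-0.55, -0.13, -0.82]]
top 448.4188636533122 319.25697439214713 240.2294687540907 [0.261 0.005 1.153] [[0.01, -1.0, 0.0], [-0.98, -0.01, -0.2], [0.2, -0.0, -0.98]]
wrist 371.64829954431775 321.47131731827415 240.2722578393826 [0.086 0.648 0.384] [[0.24, 0.97, -0.0], [0.93, -0.23, 0.27], [0.26, -0.07, -0.96]]
{'time_s': 0.15, 'qpos': array([-75.1659913 ,  18.430364  ,  -4.01571512,  83.15741454,
         1.29333227,  78.54073146,  -3.25935342]), 'joint_velocities': array([-0.09805667, -0.17556543,  0.06497515, -0.28215723,  0.08575206,
        0.0942079 , -0.04749921]), 'effort': array([-9.69899593e-04, -4.91795862e+01, -4.05345038e-01, -3.12878752e+01,
       -6.41313940e-02,  4.03614377e-02,  1.18858648e-04]), 'tool_pos': array([0.15752601, 0.63047716, 0.40391311]), 'tool_rot': array([-1.79916612e+02,  3.27747387e-03,  1.65975844e+02]), 'force': array([0.38699121, 0.41418414, 0.13720988]), 'wrist_torque': array([0.06259547, 0.01717951, 0.00282369]), 'grasp_force': 0.0, 'grip_width': 0.0869873359074942} 0.1635
```

View pics/scene0.png

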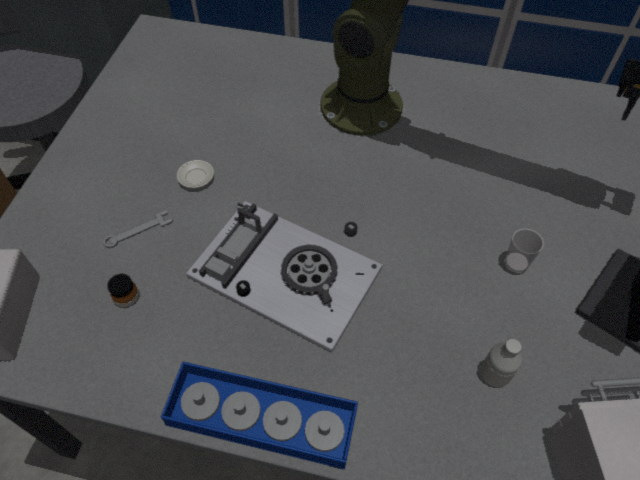

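View pics/top0.png

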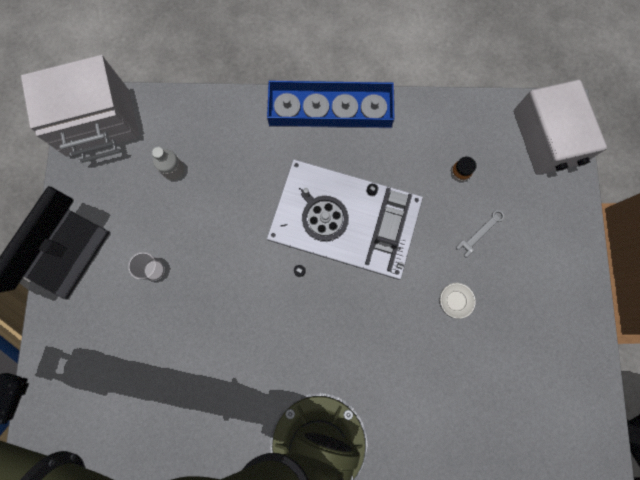

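The scene view shows the plate at about (190–380, 205–345), the ring at (309,270), the lever and post at (325,293), the lock mark at (360,274) and the jaw handle near (248,210). In the top view the ring is at (325,218), the post near (306,192), the lock mark at (284,225) and the jaw on the right with its handle near (396,245). Next I'll zoom in.

```bash
python3 - <<'E'
from h import *
t=load('top0'); s=load('scene0')
def crop(c,x,y,w,h,k): return cv2.convertScaleAbs(cv2.resize(c['image'][y:y+h,x:x+w],None,fx=k,fy=k,interpolation=cv2.INTER_CUBIC),alpha=1.3)
a=crop(t,262,155,165,130,4.8)
b=crop(s,180,195,210,155,3.8)
cv2.imwrite('pics/ct.png',a); cv2.imwrite('pics/cs.png',b)
for n,c,thr in (('top',t,0),('scene',s,0)):
    g=cv2.cvtColor(c['image'],6)
    roi=np.zeros_like(g)
    if n=='top': roi[155:285,262:427]=1
    else: roi[195:350,180:390]=1
    bg=np.median(g[roi>0]); th,m=cv2.threshold(g[roi>0].reshape(-1,1),0,255,cv2.THRESH_OTSU)
    print(n,bg,th,np.percentile(g[roi>0],[5,25,50,75,95]))
    m=((g>155)&(roi>0)).astype(np.uint8)
    m=cv2.morphologyEx(m,cv2.MORPH_CLOSE,np.ones((5,5)))
    cs,_=cv2.findContours(m,0,2); k=max(cs,key=cv2.contourArea); hull=cv2.convexHull(k)
    print(cv2.contourArea(k),cv2.approxPolyN(hull,4).reshape(-1,2).tolist())
    for p in cv2.approxPolyN(hull,4).reshape(-1,2): print(plane(c,*p,0.018).round(4))
E
```

```text
top 128.0 153.0 [ 69. 123. 128. 193. 203.]
9416.5 [[422, 196], [400, 279], [267, 238], [293, 159]]
[ 0.6183 -0.2654  0.018 ]
[ 0.3975 -0.2025  0.018 ]
[0.4988 0.1393 0.018 ]
[0.7164 0.0778 0.018 ]
scene 96.0 110.0 [ 48.  93.  96. 131. 139.]Traceback (most recent call last):
  File "<stdin>", line 16, in <module>
ValueError: max() iterable argument is empty
```

View pics/ct.png

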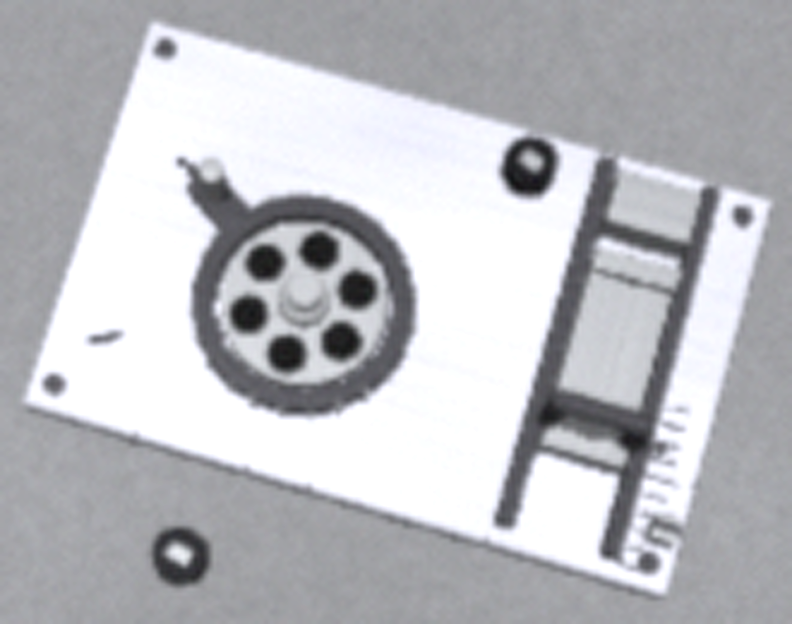

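View pics/cs.png

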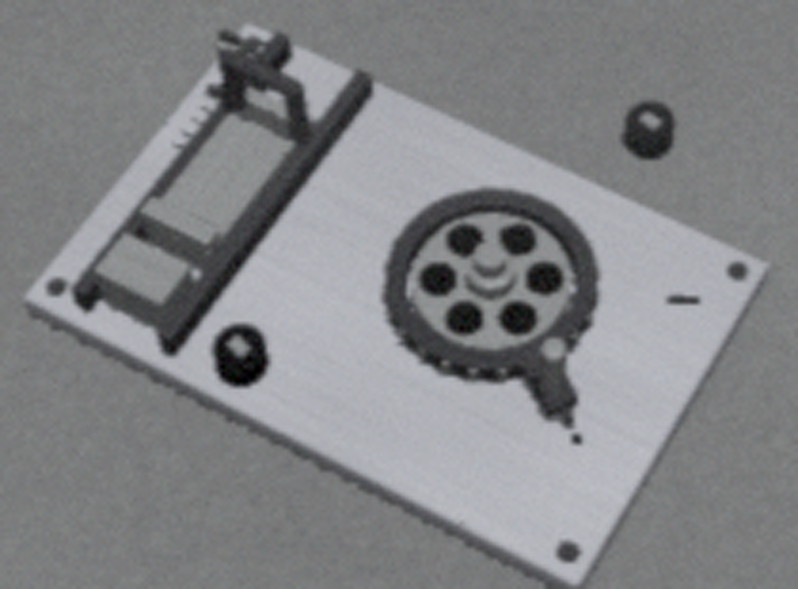

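The enlarged top crop (scale 4.8, origin 262,155) puts the post top at (211,171), the mark at (105,338), the ring centre at (304,303) and the bar at about (558–652, 400–425). In the scene crop (scale 3.8, origin 180,195) the post is at (553,348), the mark at (683,299) and the bar runs from (232,58) to (300,85). The index clip is hidden behind the handle.

```bash
python3 - <<'E'
from h import *
t=load('top0'); s=load('scene0')
T=lambda x,y:ray(t,262+(x+.5)/4.8-.5,155+(y+.5)/4.8-.5)
S=lambda x,y:ray(s,180+(x+.5)/3.8-.5,195+(y+.5)/3.8-.5)
P={}
for n,a,b in [('post',(211,171),(553,348)),('mark',(105,338),(683,299)),('ring',(304,303),(491,285)),('bar',(605,412),(266,72)),
 ('c1',(150,24),(578,587)),('c2',(770,201),(25,303)),('c3',(664,594),(245,30)),('c4',(25,403),(768,263))]:
    X,e=tri(T(*a),S(*b)); P[n]=X; print(n,X.round(4),np.round(e,4))
d=P['c1']+P['c2']-P['c3']-P['c4']; print('yaw',np.degrees(np.arctan2(d[1],d[0])))
d=P['c1']+P['c4']-P['c3']-P['c2']; print('yaw',np.degrees(np.arctan2(-d[0],d[1])), 'centre',sum(P[k] for k in('c1','c2','c3','c4'))/4)
a=lambda n:np.degrees(np.arctan2(*(P[n]-P['ring'])[1::-1])); r=lambda n:np.linalg.norm((P[n]-P['ring'])[:2])
print(a('post'),r('post'),a('mark'),r('mark'))
E
```

```text
post [0.6116 0.0392 0.0737] [0.0013 0.0013]
mark [0.5335 0.0967 0.0205] [0.0009 0.0009]
ring [ 0.5531 -0.0105  0.0265] [0.0008 0.0008]
bar [ 0.4822 -0.1606  0.089 ] [0.001 0.001]
c1 [0.7159 0.0771 0.0157] [0.0013 0.0013]
c2 [ 0.6185 -0.2671  0.014 ] [0.0008 0.0008]
c3 [ 0.4001 -0.2049  0.0128] [0.0016 0.0016]
c4 [0.4973 0.1391 0.0184] [0.0007 0.0007]
yaw -15.871776057893076
yaw -15.784784901606209 centre [ 0.55794781 -0.06397485  0.01520202]
40.3391757501336 0.07667305050713714 100.39336480319746 0.10892196668294915
```

```bash
cat >> h.py <<'E'
from scipy.spatial.transform import Rotation as Ro
def pose():
    o=env.get_obs(); return o,o['tool_pos'],Ro.from_euler('xyz',o['tool_rot'],degrees=True)
def totool(target,yaw):
    o,p,R=pose(); d=R.inv().apply(np.array(target)-p); rv=(R.inv()*Ro.from_euler('xyz',[180,0,yaw],degrees=True)).as_rotvec()
    print('t',round(o['time_s'],2),'pos',p.round(4),'rot',o['tool_rot'].round(2),'w',round(o['grip_width'],4),'gf',round(o['grasp_force'],1),'F',o['force'].round(1)); print('tool shift',d.round(4),'turn',rv.round(4))
E
python3 -c "
from h import *
totool([.612,.0395,.30],40.3)"
```

```text
t 0.15 pos [0.1575 0.6305 0.4039] rot [-179.92    0.    165.98] w 0.087 gf 0.0 F [0.4 0.4 0.1]
tool shift [-0.5841 -0.4631  0.1046] turn [-8.0000e-04  1.6000e-03  2.1935e+00]
```

Request:
send_rows --xyz '[[0, 0, 0], [0, 0, 0], [0, 0, 0], [0, 0, 0], [0, 0, 0], [0, 0, 0], [0, 0, 0], [0, 0, 0], [0, 0, 0], [0, 0, 0], [0, 0, 0], [0, 0, 0], [0, 0, 0], [0, 0, 0], [0, 0, 0]]' --rotation '[[0, 0, 0.146], [0, 0, 0.146], [0, 0, 0.146], [0, 0, 0.146], [0, 0, 0.146], [0, 0, 0.146], [0, 0, 0.146], [0, 0, 0.146], [0, 0, 0.146], [0, 0, 0.146], [0, 0, 0.146], [0, 0, 0.146], [0, 0, 0.146], [0, 0, 0.146], [0, 0, 0.146]]' --jaw '[1, 1, 1, 1, 1, 1, 1, 1, 1, 1, 1, 1, 1, 1, 1]'

```text
time_s: 1.65
tool_pos: [0.1575, 0.6305, 0.4043]
tool_rot: [180.0, 0.0, 40.2]
force: [-0.5, -0.1, -0.0]
grip_width: 0.0871
grasp_force: 0.0
```

```bash
python3 -c "
from h import *
totool([.612,.0395,.30],40.3)"
```

```text
t 1.65 pos [0.1575 0.6305 0.4043] rot [1.7997e+02 3.0000e-02 4.0150e+01] w 0.0871 gf 0.0 F [-0.5 -0.1 -0. ]
tool shift [-0.0337  0.7448  0.1047] turn [ 0.0005  0.0006 -0.0025]
```

Request:
send_rows --xyz '[[-0.0017, 0.0372, 0.0052], [-0.0017, 0.0372, 0.0052], [-0.0017, 0.0372, 0.0052], [-0.0017, 0.0372, 0.0052], [-0.0017, 0.0372, 0.0052], [-0.0017, 0.0372, 0.0052], [-0.0017, 0.0372, 0.0052], [-0.0017, 0.0372, 0.0052], [-0.0017, 0.0372, 0.0052], [-0.0017, 0.0372, 0.0052], [-0.0017, 0.0372, 0.0052], [-0.0017, 0.0372, 0.0052], [-0.0017, 0.0372, 0.0052], [-0.0017, 0.0372, 0.0052], [-0.0017, 0.0372, 0.0052], [-0.0017, 0.0372, 0.0052], [-0.0017, 0.0372, 0.0052], [-0.0017, 0.0372, 0.0052], [-0.0017, 0.0372, 0.0052], [-0.0017, 0.0372, 0.0052]]' --rotation '[[0, 0, 0], [0, 0, 0], [0, 0, 0], [0, 0, 0], [0, 0, 0], [0, 0, 0], [0, 0, 0], [0, 0, 0], [0, 0, 0], [0, 0, 0], [0, 0, 0], [0, 0, 0], [0, 0, 0], [0, 0, 0], [0, 0, 0], [0, 0, 0], [0, 0, 0], [0, 0, 0], [0, 0, 0], [0, 0, 0]]' --jaw '[1, 1, 1, 1, 1, 1, 1, 1, 1, 1, 1, 1, 1, 1, 1, 1, 1, 1, 1, 1]'

```text
time_s: 3.65
tool_pos: [0.6155, 0.0418, 0.3003]
tool_rot: [-180.0, 0.0, 40.5]
force: [0.8, 0.6, -0.2]
grip_width: 0.0865
grasp_force: 0.0
```

Request:
send_rows --xyz '[[0, 0, 0], [0, 0, 0]]' --rotation '[[0, 0, 0], [0, 0, 0]]' --jaw '[1, 1]'

```text
time_s: 3.85
tool_pos: [0.6149, 0.0417, 0.3001]
tool_rot: [-180.0, 0.1, 40.4]
force: [0.3, 0.9, -0.4]
grip_width: 0.0874
grasp_force: 0.0
```

```bash
python3 -c "
from h import *
c=snap('wrist','w1')
totool([.612,.0395,.226],40.3)
c['fish']=True
for X in ([.612,.0395,.074],[.5335,.0967,.018],[.5531,-.0105,.034],[.482,-.1606,.085]): print(proj(c,X).round(1))
cv2.imwrite('pics/w1b.png',cv2.convertScaleAbs(c['image'],alpha=1.3))
"
```

```text
t 3.9 pos [0.6146 0.0432 0.3003] rot [-1.7994e+02  3.0000e-02  4.0490e+01] w 0.0869 gf 0.0 F [ 0.8  0.6 -0.1]
tool shift [-0.0043  0.0012  0.0743] turn [-0.001   0.0006  0.0034]
[322.1 270.9]
[201.2 272.3]
[322.  346.3]
[397.7 507.6]
```

View pics/w1b.png

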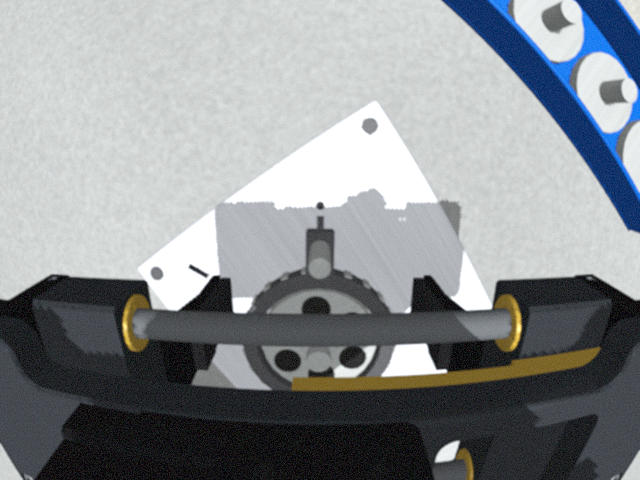

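The wrist view puts the post top at (319,268), where I predicted (322,271), and the mark at (198,270), predicted (201,272). They agree to about 2 mm, so I descend and grip the post.

Request:
send_rows --xyz '[[-0.0004, 0.0001, 0.0093], [-0.0004, 0.0001, 0.0093], [-0.0004, 0.0001, 0.0093], [-0.0004, 0.0001, 0.0093], [-0.0004, 0.0001, 0.0093], [-0.0004, 0.0001, 0.0093], [-0.0004, 0.0001, 0.0093], [-0.0004, 0.0001, 0.0093], [0, 0, 0], [0, 0, 0], [0, 0, 0], [0, 0, 0], [0, 0, 0], [0, 0, 0], [0, 0, 0], [0, 0, 0], [0, 0, 0], [0, 0, 0]]' --rotation '[[0, 0, 0], [0, 0, 0], [0, 0, 0], [0, 0, 0], [0, 0, 0], [0, 0, 0], [0, 0, 0], [0, 0, 0], [0, 0, 0], [0, 0, 0], [0, 0, 0], [0, 0, 0], [0, 0, 0], [0, 0, 0], [0, 0, 0], [0, 0, 0], [0, 0, 0], [0, 0, 0]]' --jaw '[1, 1, 1, 1, 1, 1, 1, 1, 1, 0.1, 0.1, 0.1, 0.1, 0.1, 0.1, 0.1, 0.1, 0.1]' --newtons 8

```text
time_s: 5.7
tool_pos: [0.6129, 0.0401, 0.2264]
tool_rot: [-180.0, -0.0, 40.5]
force: [-0.7, -0.6, -0.7]
grip_width: 0.0231
grasp_force: 0.0
```

```bash
python3 -c "
from h import *
totool([.612,.0395,.226],40.3)"
```

```text
t 5.7 pos [0.6129 0.0401 0.2264] rot [-180.     -0.     40.49] w 0.0231 gf 0.0 F [-0.7 -0.6 -0.7]
tool shift [-0.0011 -0.0002  0.0004] turn [-0.     -0.0001  0.0034]
```

Request:
send_rows --xyz '[[0, 0, 0], [0, 0, 0], [0, 0, 0], [0, 0, 0]]' --rotation '[[0, 0, 0], [0, 0, 0], [0, 0, 0], [0, 0, 0]]' --jaw '[0, 0, 0, 0]'

```text
time_s: 6.1
tool_pos: [0.6129, 0.0402, 0.2264]
tool_rot: [-180.0, -0.0, 40.5]
force: [-0.6, 0.3, 0.4]
grip_width: 0.0136
grasp_force: 8.0
```

Request:
send_rows --xyz '[[-0.0001, -0.0041, 0], [-0.0001, -0.0041, 0], [-0.0001, -0.0041, 0], [-0.0001, -0.0041, 0], [-0.0001, -0.0041, 0], [-0.0001, -0.0041, 0], [-0.0001, -0.0041, 0], [-0.0001, -0.0041, 0], [-0.0001, -0.0041, 0], [-0.0001, -0.0041, 0], [-0.0001, -0.0041, 0], [-0.0001, -0.0041, 0], [-0.0001, -0.0041, 0], [-0.0001, -0.0041, 0], [-0.0001, -0.0041, 0]]' --rotation '[[0, 0, -0.0525], [0, 0, -0.0525], [0, 0, -0.0525], [0, 0, -0.0525], [0, 0, -0.0525], [0, 0, -0.0525], [0, 0, -0.0525], [0, 0, -0.0525], [0, 0, -0.0525], [0, 0, -0.0525], [0, 0, -0.0525], [0, 0, -0.0525], [0, 0, -0.0525], [0, 0, -0.0525], [0, 0, -0.0525]]' --jaw '[0, 0, 0, 0, 0, 0, 0, 0, 0, 0, 0, 0, 0, 0, 0]'

```text
time_s: 7.6
tool_pos: [0.56, 0.0683, 0.2264]
tool_rot: [179.9, -0.1, 85.8]
force: [3.0, 1.5, -3.1]
grip_width: 0.0137
grasp_force: 8.0
```

Request:
send_rows --xyz '[[-0.0001, -0.0041, 0], [-0.0001, -0.0041, 0], [-0.0001, -0.0041, 0], [-0.0001, -0.0041, 0], [0, 0, 0], [0, 0, 0]]' --rotation '[[0, 0, -0.0525], [0, 0, -0.0525], [0, 0, -0.0525], [0, 0, -0.0525], [0, 0, 0], [0, 0, 0]]' --jaw '[0, 0, 0, 0, 0, 0]'

```text
time_s: 8.2
tool_pos: [0.5431, 0.0679, 0.2263]
tool_rot: [180.0, -0.1, 97.6]
force: [-0.1, 4.7, -1.2]
grip_width: 0.0138
grasp_force: 8.0
```

```bash
python3 -c "
from h import *
totool([.539,.0662,.226],100.4)
c=snap('wrist','w2')
cv2.imwrite('pics/w2b.png',cv2.convertScaleAbs(cv2.resize(c['image'][150:350,190:450],None,fx=3,fy=3,interpolation=cv2.INTER_CUBIC),alpha=1.2))
"
```

```text
t 8.2 pos [0.5431 0.0679 0.2263] rot [ 1.800e+02 -9.000e-02  9.762e+01] w 0.0138 gf 8.0 F [-0.1  4.7 -1.2]
tool shift [-0.0012 -0.0043  0.0003] turn [ 0.0001 -0.0016 -0.0485]
```

View pics/w2b.png

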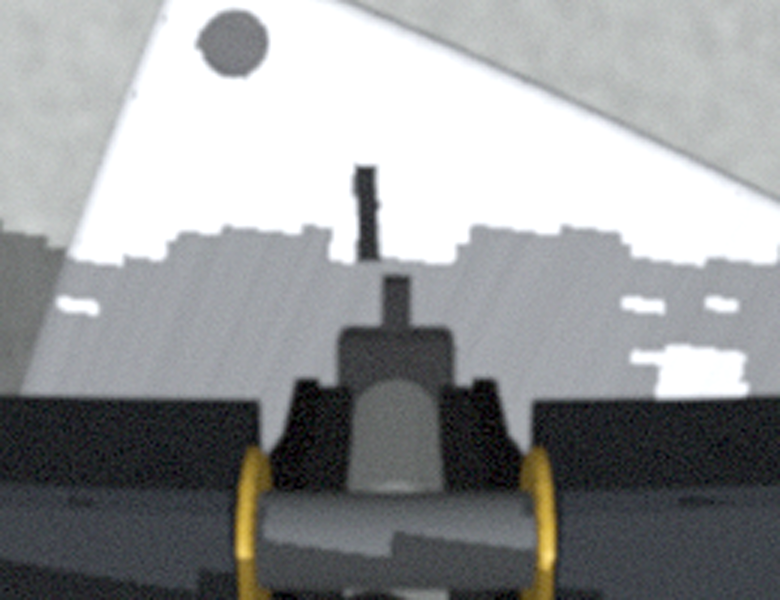

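The pointer at crop (396,300) is just short of the mark, which runs from (371,258) to (365,166). I'll measure the remaining angle.

```bash
python3 -c "
from h import *
c=load('w2'); c['fish']=True
f=lambda x,y,z: plane(c,190+(x+.5)/3-.5,150+(y+.5)/3-.5,z)
C=np.array([.5531,-.0105,0])
for n,x,y,z in [('m_in',371,258,.018),('m_out',365,166,.018),('m_mid',368,212,.018),('ptip',396,276,.03),('pbase',396,325,.03),('post',396,385,.074)]:
    X=f(x,y,z); d=X-C; print(n,X.round(4),np.hypot(d[0],d[1]).round(4),np.degrees(np.arctan2(d[1],d[0])).round(2))
a,b=f(371,258,.018),f(365,166,.018); print('mark dir',np.degrees(np.arctan2(*(b-a)[1::-1])))
a,b=f(396,325,.03),f(396,276,.03); print('pointer dir',np.degrees(np.arctan2(*(b-a)[1::-1])))
"
```

```text
m_in [0.5352 0.0909 0.018 ] 0.103 100.0
m_out [0.5321 0.107  0.018 ] 0.1193 100.12
m_mid [0.5337 0.099  0.018 ] 0.1112 100.07
ptip [0.5395 0.0916 0.03  ] 0.103 97.56
pbase [0.5407 0.0831 0.03  ] 0.0945 97.56
post [0.5398 0.0895 0.074 ] 0.1008 97.57
mark dir 100.90581212227728
pointer dir 97.59542357462729
```

Request:
send_rows --xyz '[[-0.0001, -0.0018, 0], [-0.0001, -0.0018, 0], [0, 0, 0], [0, 0, 0], [0, 0, 0], [0, 0, 0]]' --rotation '[[0, 0, -0.023], [0, 0, -0.023], [0, 0, 0], [0, 0, 0], [0, 0, 0], [0, 0, 0]]' --jaw '[0, 0, 0, 0, 0, 0]'

```text
time_s: 8.85
tool_pos: [0.5397, 0.0674, 0.2263]
tool_rot: [180.0, -0.1, 100.3]
force: [1.6, 6.7, -2.3]
grip_width: 0.0135
grasp_force: 8.0
```

Request:
send_rows --xyz '[[0, 0, 0], [0, 0, 0], [0, 0, 0], [0, 0, 0], [0, 0, -0.005], [0, 0, -0.01], [0, 0, -0.015], [0, 0, -0.02], [0, 0, -0.02], [0, 0, -0.02], [0, 0, -0.02], [0, 0, -0.02], [0, 0, -0.02], [0, 0, -0.02], [0, 0, -0.01], [0, 0, 0]]' --rotation '[[0, 0, 0], [0, 0, 0], [0, 0, 0], [0, 0, 0], [0, 0, 0], [0, 0, 0], [0, 0, 0], [0, 0, 0], [0, 0, 0], [0, 0, 0], [0, 0, 0], [0, 0, 0], [0, 0, 0], [0, 0, 0], [0, 0, 0], [0, 0, 0]]' --jaw '[1, 1, 1, 1, 1, 1, 1, 1, 1, 1, 1, 1, 1, 1, 1, 1]'

```text
time_s: 10.45
tool_pos: [0.54, 0.066, 0.4087]
tool_rot: [179.8, -0.0, 100.3]
force: [0.0, -0.1, -0.6]
grip_width: 0.0871
grasp_force: 0.0
```

```bash
python3 -c "
from h import *
totool([.50,-.165,.385],74.1)
c=snap('wrist','w3')
"
```

```text
t 10.45 pos [0.54   0.066  0.4087] rot [ 1.7976e+02 -4.0000e-02  1.0028e+02] w 0.0871 gf 0.0 F [ 0.  -0.1 -0.6]
tool shift [-0.2202 -0.0807  0.0233] turn [ 0.0039 -0.0016  0.4569]
```

Request:
send_rows --xyz '[[0, 0, 0], [0, 0, 0], [0, 0, 0], [0, 0, 0], [-0.0295, 0.0005, 0.004], [-0.0295, 0.0005, 0.004], [-0.0295, 0.0005, 0.004], [-0.0295, 0.0005, 0.004], [-0.0295, 0.0005, 0.004], [-0.0295, 0.0005, 0.004], [-0.0295, 0.0005, 0.004], [-0.0295, 0.0005, 0.004], [-0.0295, 0.0005, 0.004], [-0.0295, 0.0005, 0.004], [-0.0295, 0.0005, 0.004], [-0.0295, 0.0005, 0.004], [0, 0, 0], [0, 0, 0], [0, 0, 0]]' --rotation '[[0, 0, 0.114], [0, 0, 0.114], [0, 0, 0.114], [0, 0, 0.114], [0, 0, 0], [0, 0, 0], [0, 0, 0], [0, 0, 0], [0, 0, 0], [0, 0, 0], [0, 0, 0], [0, 0, 0], [0, 0, 0], [0, 0, 0], [0, 0, 0], [0, 0, 0], [0, 0, 0], [0, 0, 0], [0, 0, 0]]' --jaw '[1, 1, 1, 1, 1, 1, 1, 1, 1, 1, 1, 1, 1, 1, 1, 1, 1, 1, 1]'

```text
time_s: 12.4
tool_pos: [0.4492, -0.2747, 0.3577]
tool_rot: [-179.9, -0.0, 74.2]
force: [0.1, -0.5, 0.0]
grip_width: 0.0872
grasp_force: 0.0
```

```bash
python3 -c "
from h import *
totool([.482,-.1606,.385],74.1)
c=snap('wrist','w4'); t=snap('top','top4')
c['fish']=True; print((-c['R'].T@c['t']).round(4)); print(proj(c,[.482,-.1606,.085]).round(1))
a=cv2.convertScaleAbs(c['image'][0:300,120:520],alpha=1.2,beta=10)
cv2.imwrite('pics/w4b.png',cv2.resize(a,None,fx=2,fy=2,interpolation=cv2.INTER_CUBIC))
"
```

```text
t 12.4 pos [ 0.4492 -0.2747  0.3577] rot [-1.7994e+02 -4.0000e-02  7.4250e+01] w 0.0872 gf 0.0 F [ 0.1 -0.5  0. ]
tool shift [ 0.1188  0.0006 -0.0272] turn [-0.0011 -0.0007  0.0026]
[ 0.4685 -0.2041  0.3382]
[323.6  73.6]
```

View pics/w4b.png

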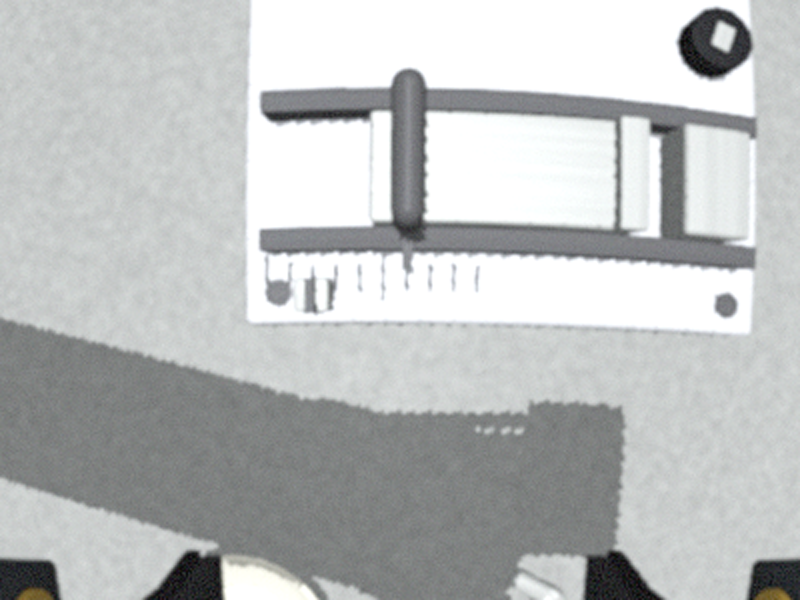

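The wrist view shows the bar at crop (408,70–225), the jaw pointer tip at (408,270), the index clip at (295–333, 275–310) and its dark line near x≈310. I'll read the intensity profiles there.

```bash
python3 -c "
from h import *
c=load('w4'); c['fish']=True
g=cv2.cvtColor(c['image'],6)
for v in range(134,158,2): print(v,g[v,262:290].tolist())
print('ptr')
for v in (126,130,132,134,136): print(v,g[v,318:332].tolist())
print('bar')
for v in (50,70,90): print(v,g[v,308:340].tolist())
"
```

```text
134 [225, 211, 174, 174, 215, 227, 223, 223, 221, 223, 222, 224, 215, 186, 165, 195, 220, 223, 223, 221, 223, 222, 224, 223, 209, 154, 156, 211]
136 [225, 204, 160, 173, 215, 227, 224, 222, 225, 223, 225, 226, 218, 178, 150, 191, 220, 226, 223, 222, 223, 222, 225, 225, 208, 153, 147, 199]
138 [222, 202, 158, 163, 206, 218, 218, 211, 212, 211, 205, 206, 200, 161, 125, 152, 195, 205, 207, 205, 203, 202, 202, 204, 197, 165, 168, 208]
140 [171, 170, 152, 163, 190, 193, 196, 202, 203, 191, 150, 120, 120, 109, 103, 140, 187, 203, 208, 206, 196, 164, 129, 125, 142, 137, 173, 217]
142 [111, 108, 131, 175, 199, 198, 203, 212, 213, 202, 158, 118, 110, 105, 99, 141, 196, 220, 224, 220, 209, 172, 123, 89, 96, 118, 171, 218]
144 [106, 111, 127, 158, 179, 192, 205, 211, 211, 199, 155, 111, 113, 105, 97, 130, 184, 209, 219, 218, 207, 176, 125, 85, 95, 124, 177, 219]
146 [114, 109, 120, 142, 169, 189, 203, 210, 210, 197, 153, 114, 107, 109, 109, 143, 192, 213, 218, 216, 203, 176, 122, 90, 119, 173, 210, 223]
148 [111, 113, 133, 166, 185, 189, 197, 205, 208, 196, 157, 118, 111, 108, 108, 146, 196, 21
[... 763 characters left out ...]
 224, 224, 223, 225]
132 [222, 222, 205, 161, 117, 109, 113, 152, 201, 218, 224, 224, 223, 223]
134 [223, 222, 212, 180, 144, 117, 116, 129, 165, 206, 222, 222, 225, 224]
136 [223, 221, 222, 216, 192, 146, 150, 169, 184, 208, 222, 224, 223, 224]
bar
50 [102, 105, 102, 100, 101, 104, 96, 89, 73, 76, 81, 85, 89, 91, 98, 108, 115, 106, 94, 95, 87, 81, 77, 73, 73, 90, 101, 105, 105, 102, 101, 100]
70 [215, 216, 215, 216, 218, 216, 197, 149, 84, 73, 80, 87, 91, 96, 104, 109, 113, 104, 97, 86, 91, 80, 70, 64, 92, 157, 198, 211, 213, 211, 213, 211]
90 [217, 219, 217, 218, 218, 218, 198, 147, 85, 77, 79, 88, 89, 99, 103, 112, 110, 100, 100, 92, 89, 79, 74, 78, 139, 194, 212, 218, 216, 215, 216, 216]
```

```bash
python3 -c "
from h import *
c=load('w4'); c['fish']=True
P=plane(c,323.1,134.5,.047); L=plane(c,274.5,141,.047); B=plane(c,323.8,76,.091)
y=np.radians(-15.85); ex=np.array([np.cos(y),np.sin(y),0]); ey=np.array([-ex[1],ex[0],0])
print(P.round(4),L.round(4),B.round(4)); print('line-ptr x',(L-P)@ex,'y',(L-P)@ey,'bar-ptr',(B-P)@ex,(B-P)@ey)
ee=[plane(c,u,v,.018) for u,v in ((122+258/2,254/2),)]
a,b=plane(c,120+250/2,160,.018),plane(c,120+748/2,332/2,.018); d=b-a; print('edge yaw',np.degrees(np.arctan2(d[1],d[0])),np.linalg.norm(d))
# height of the bar: two views wrist/top0
t=load('top0')
X,e=tri(ray(c,323.8,76),ray(t,262+605/4.8,155+412/4.8)); print(X.round(4),e)
totool([B[0],B[1],.246],74.15)
"
```

```text
[ 0.4705 -0.2004  0.047 ] [ 0.4328 -0.1946  0.047 ] [ 0.4814 -0.1633  0.091 ]
line-ptr x -0.037820296274066766 y -0.004723654882366076 bar-ptr 0.0002687534299369096 0.03872345444969198
edge yaw -16.084302475436797 0.2255681447131604
[ 0.4816 -0.1627  0.0879] [np.float64(6.303771588454686e-05), np.float64(6.30377158845903e-05)]
t 12.5 pos [ 0.4494 -0.2747  0.3581] rot [-1.7998e+02 -4.0000e-02  7.4290e+01] w 0.0868 gf 0.0 F [-0.1 -0.6 -0.7]
tool shift [0.1158 0.0007 0.1122] turn [-0.0004 -0.0006  0.0025]
```

Request:
send_rows --xyz '[[0.0145, 0.0001, 0], [0.0145, 0.0001, 0], [0.0145, 0.0001, 0], [0.0145, 0.0001, 0], [0.0145, 0.0001, 0], [0.0145, 0.0001, 0], [0.0145, 0.0001, 0], [0.0145, 0, 0], [0, 0, 0.0112], [0, 0, 0.0112], [0, 0, 0.0112], [0, 0, 0.0112], [0, 0, 0.0112], [0, 0, 0.0112], [0, 0, 0.0112], [0, 0, 0.0112], [0, 0, 0.0112], [0, 0, 0.0112]]' --rotation '[[0, 0, 0], [0, 0, 0], [0, 0, 0], [0, 0, 0], [0, 0, 0], [0, 0, 0], [0, 0, 0], [0, 0, 0], [0, 0, 0], [0, 0, 0], [0, 0, 0], [0, 0, 0], [0, 0, 0], [0, 0, 0], [0, 0, 0], [0, 0, 0], [0, 0, 0], [0, 0, 0]]' --jaw '[1, 1, 1, 1, 1, 1, 1, 1, 1, 1, 1, 1, 1, 1, 1, 1, 1, 1]' --newtons 25

```text
time_s: 14.3
tool_pos: [0.4812, -0.1646, 0.2454]
tool_rot: [180.0, -0.0, 74.2]
force: [-0.1, 0.4, 1.3]
grip_width: 0.0869
grasp_force: 0.0
```

Request:
send_rows --xyz '[[0, 0, 0], [0, 0, 0], [0, 0, 0], [0, 0, 0], [0, 0, 0], [0, 0, 0], [0, 0, 0], [0, 0, 0], [0, 0, 0], [0, 0, 0], [0, 0, 0], [0, 0, 0], [0, 0, 0], [0, 0, 0], [0, 0, 0]]' --rotation '[[0, 0, 0], [0, 0, 0], [0, 0, 0], [0, 0, 0], [0, 0, 0], [0, 0, 0], [0, 0, 0], [0, 0, 0], [0, 0, 0], [0, 0, 0], [0, 0, 0], [0, 0, 0], [0, 0, 0], [0, 0, 0], [0, 0, 0]]' --jaw '[0, 0, 0, 0, 0, 0, 0, 0, 0, 0, 0, 0, 0, 0, 0]'

```text
time_s: 15.8
tool_pos: [0.4813, -0.1646, 0.2463]
tool_rot: [180.0, 0.0, 74.2]
force: [2.7, -1.4, -4.6]
grip_width: 0.0112
grasp_force: 25.0
```

```bash
python3 -c "
from h import *
totool([.4815,-.1627,.246],74.15)
"
```

```text
t 15.8 pos [ 0.4813 -0.1646  0.2463] rot [179.95   0.    74.16] w 0.0112 gf 25.0 F [ 2.7 -1.4 -4.6]
tool shift [ 0.0019 -0.0004  0.0003] turn [0.0008 0.0001 0.0001]
```

Request:
send_rows --xyz '[[0, -0.002, 0], [0, -0.003, 0], [0, -0.003, 0], [0, -0.003, 0], [0, -0.003, 0], [0, -0.003, 0], [0, -0.003, 0], [0, -0.003, 0], [0, -0.003, 0], [0, -0.003, 0], [0, -0.003, 0], [0, -0.003, 0], [0, -0.002, 0], [0, -0.001, 0], [0, 0, 0], [0, 0, 0], [0, 0, 0]]' --rotation '[[0, 0, 0], [0, 0, 0], [0, 0, 0], [0, 0, 0], [0, 0, 0], [0, 0, 0], [0, 0, 0], [0, 0, 0], [0, 0, 0], [0, 0, 0], [0, 0, 0], [0, 0, 0], [0, 0, 0], [0, 0, 0], [0, 0, 0], [0, 0, 0], [0, 0, 0]]' --jaw '[0, 0, 0, 0, 0, 0, 0, 0, 0, 0, 0, 0, 0, 0, 0, 0, 0]'

```text
time_s: 17.5
tool_pos: [0.4451, -0.1542, 0.2464]
tool_rot: [179.8, -0.0, 74.2]
force: [8.3, -2.7, -9.3]
grip_width: 0.0105
grasp_force: 25.0
```

```bash
python3 -c "
from h import *
totool([.4813,-.1646,.246],74.15)
w=snap('wrist','w5'); t=snap('top','top5'); s=snap('scene','scene5')
k=lambda c,x,y,w,h,f: cv2.convertScaleAbs(cv2.resize(c['image'][y:y+h,x:x+w],(int(w*f),int(h*f)),interpolation=cv2.INTER_CUBIC),alpha=1.3)
A=k(t,262,155,165,130,2.4); B=k(s,180,180,210,165,1.9)
C=k(w,120,100,400,300,1)
im=np.zeros((600,800,3),np.uint8)
im[:A.shape[0],:A.shape[1]]=A; im[:B.shape[0],400:400+B.shape[1]]=B[:, :400]; im[315:600,:400]=C[:285]
D=k(t,380,225,45,60,4.7); im[315:315+D.shape[0],410:410+D.shape[1]]=D
D=k(s,225,185,45,60,4.5); im[320:320+D.shape[0],602-6:596+D.shape[1]]=D[:600-320]
cv2.imwrite('pics/m5.png',im)
"
```

```text
t 17.5 pos [ 0.4451 -0.1542  0.2464] rot [ 1.7982e+02 -1.0000e-02  7.4170e+01] w 0.0105 gf 25.0 F [ 8.3 -2.7 -9.3]
tool shift [-0.0002  0.0377  0.0005] turn [ 0.0032 -0.0001  0.0004]
```

View pics/m5.png

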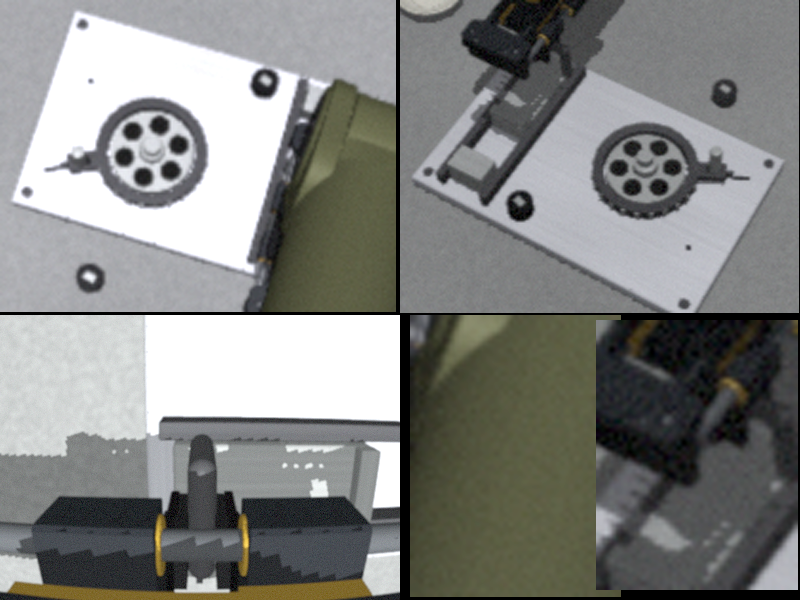

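The ring's pointer lies on the mark in both the top and scene crops, and the bar is between the pads. The index clip and jaw pointer are hidden by the gripper and arm. I'll check the travel using the lip and the fixed plate/rail edges in w4 and w5.

```bash
python3 -c "
from h import *
a=load('w4'); b=load('w5')
for n,c,segs in (('w4',a,[(40,238,262),(85,238,250),(150,238,250),(85,420,465),(85,485,503)]),('w5',b,[(160,258,274),(210,260,290),(245,260,310),(245,465,512),(255,465,512),(225,305,345)])):
    g=cv2.GaussianBlur(cv2.cvtColor(c['image'],6),(1,5),0)
    for v,u0,u1 in segs: print(n,v,u0,g[v,u0:u1].tolist())
"
```

```text
w4 40 238 [159, 158, 160, 160, 157, 163, 183, 205, 217, 219, 217, 217, 216, 218, 218, 221, 221, 219, 218, 217, 218, 218, 218, 218]
w4 85 238 [162, 162, 163, 164, 170, 185, 206, 218, 221, 222, 222, 222]
w4 150 238 [167, 166, 165, 162, 159, 177, 203, 219, 227, 228, 229, 228]
w4 85 420 [199, 199, 198, 198, 200, 198, 191, 163, 111, 87, 129, 176, 196, 198, 197, 196, 196, 195, 197, 195, 193, 190, 187, 186, 192, 208, 216, 219, 215, 188, 139, 90, 81, 79, 79, 81, 81, 81, 78, 79, 79, 95, 128, 163, 183]
w4 85 485 [188, 188, 187, 185, 183, 181, 180, 179, 179, 184, 200, 202, 188, 169, 166, 165, 167, 167]
w5 160 258 [165, 165, 166, 164, 165, 160, 161, 178, 191, 199, 206, 213, 214, 212, 211, 211]
w5 210 260 [167, 166, 166, 166, 164, 159, 169, 190, 201, 208, 210, 211, 210, 210, 210, 212, 212, 206, 177, 126, 101, 103, 104, 105, 105, 105, 104, 106, 105, 104]
w5 245 260 [103, 104, 103, 103, 104, 105, 108, 117, 128, 133, 132, 136, 137, 133, 138, 136, 137, 137, 138, 137, 138, 140, 139, 139, 137, 137, 137, 137, 136, 138, 137, 136, 127, 117, 108, 109, 112, 116, 116, 117, 116, 115, 116, 117, 115, 116, 116, 113, 97, 63]
w5 245 465 [115, 116, 116, 115, 116, 116, 116, 115, 110, 95, 82, 79, 78, 80, 82, 89, 102, 111, 114, 116, 115, 114, 115, 114, 116, 116, 116, 117, 118, 118, 114, 113, 110, 119, 157, 199, 215, 215, 216, 217, 216, 218, 218, 216, 216, 216, 216]
w5 255 465 [116, 116, 119, 114, 117, 117, 115, 106, 90, 81, 81, 80, 80, 82, 94, 103, 112, 115, 116, 113, 114, 116, 115, 114, 116, 116, 116, 115, 116, 116, 114, 113, 130, 174, 209, 216, 215, 214, 215, 215, 218, 217, 216, 214, 215, 216, 217]
w5 225 305 [91, 92, 89, 86, 84, 81, 68, 56, 50, 47, 46, 49, 48, 48, 44, 48, 52, 47, 48, 48, 43, 42, 50, 46, 43, 46, 63, 72, 86, 89, 90, 90, 88, 87, 88, 89, 85, 85, 90, 88]
```

```bash
python3 -c "
from h import *
a=load('w4'); b=load('w5'); a['fish']=b['fish']=True
y=np.radians(-15.9); ex=np.array([np.cos(y),np.sin(y),0])
f=lambda c,u,v,z: round(float(plane(c,u,v,z)@ex),4)
print('w4 edge',f(a,243.9,85,.018),f(a,244,40,.018),f(a,243.6,150,.018),'line',f(a,274.5,141,.047),'ptr',f(a,323.1,132,.047),'bar',f(a,323.8,76,.091),'lip near/far',f(a,430.6,85,.052),f(a,444.3,85,.052))
print('w5 edge',f(b,266.9,210,.018),f(b,266.3,160,.018),'lip near',f(b,480.8,245,.052),f(b,479.5,255,.052),'far',f(b,499,245,.052),f(b,497.7,255,.052),'bar',f(b,321.5,225,.088))
for c in (a,b): print((-c['R'].T@c['t'])@ex)
"
```

```text
w4 edge 0.4395 0.4391 0.4387 line 0.4696 ptr 0.5074 bar 0.5077 lip near/far 0.591 0.6024
w5 edge 0.439 0.4394 lip near 0.5537 0.5536 far 0.5648 0.5648 bar 0.4702
0.5064926836023116
0.4697368643342452
```

The lip, bar and tool pose all give a travel of 37.3–37.7 mm, against 37.8 mm needed. The pointer is within about 0.5 mm of the line, so I'll hold briefly and hand in.

Request:
send_rows --xyz '[[0, -0.0003, 0], [0, 0, 0], [0, 0, 0], [0, 0, 0], [0, 0, 0], [0, 0, 0], [0, 0, 0], [0, 0, 0]]' --rotation '[[0, 0, 0], [0, 0, 0], [0, 0, 0], [0, 0, 0], [0, 0, 0], [0, 0, 0], [0, 0, 0], [0, 0, 0]]' --jaw '[0, 0, 0, 0, 0, 0, 0, 0]'

```text
time_s: 18.45
tool_pos: [0.445, -0.1541, 0.2464]
tool_rot: [179.8, -0.0, 74.2]
force: [9.3, -1.6, -10.4]
grip_width: 0.0107
grasp_force: 25.0
```

```bash
python3 -c "
from h import *
totool([.4813,-.1646,.246],74.15)
print(env.sign_off())"
```

```text
t 18.45 pos [ 0.445  -0.1541  0.2464] rot [179.79  -0.    74.17] w 0.0107 gf 25.0 F [  9.3  -1.6 -10.4]
tool shift [-0.0002  0.0378  0.0005] turn [ 0.0037 -0.0001  0.0004]
the job is handed in; nothing more can be done
None
```

Job handed in at 18.5 s (no verdict returned): the ring is on its locked mark and the jaw is held at 25 N, pulled out about 37.8 mm, by measurement within about 0.5 mm of the index line, which the gripper hid from direct view.

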